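One cross-order pass over the wing nuts of a gear housing cover

TASK

With the fork key, finish the tightening pass on the round housing cover: turn each loose wing nut clockwise until its wings point straight at the middle of the cover, and no further. One nut is already done; keep to cross order, so turn the nut opposite it first and then the other two, either one first. Afterwards stand the key upright on the bench and let go, and never touch the housing or its nuts with the fingers.

Things in the scene. Friction and masses are not known exactly. Their poses are not given: they have to be found in the camera images.
- fork_key_grip (a point): Middle of the grip of the fork key, a loose steel key (0.25 kg, 98 mm tall) standing on its four prongs; 77 mm above its feet, on its axis, z up. The grip is an upright blade 44 mm long (x), 12 mm thick (y), 42 mm high: grip it from above across y. A like key with a plain round socket and no prongs stands elsewhere and does not fit; the two may have swapped sides.
- fork_key_fork (a point): Point on the fork key's axis level with its feet. Prongs 22 mm long, 9 mm thick, centred at x +-14, y +-13 mm, under a 48 mm disc; between them a 17 mm wide slot along x (parallel to the blade) drops over a nut's wings, either way round. Centred and parallel, the key turns about 0.32 rad free before it drives the nut, so the nut ends that far behind it.
- housing: Round grey gear housing with aluminium cover, 196 mm across, fixed; origin under its centre on the bench, z up, any yaw. Cover top 40 mm up; middle boss 44 mm across, 9 mm high. Four wing nuts 62 mm from the centre: nut_1 at +x, nut_2 at -x, nut_3 at +y, nut_4 at -y. A brass-ended pipe stub low on the side, under nut_1, reaches out to 110 mm.
- nut_1 (a joint): Turn of nut_1 (above the pipe stub), rad: 0 = wings point at the middle of the cover, negative = clockwise turn (from above) still missing, positive = too far. Already done (within 0.1 of 0). Each nut: 55 mm across the wings, wings 7 mm thick, 20 mm high above the cover.
- nut_2 (a joint): Turn of nut_2 (opposite nut_1), counted as for nut_1. Starts at -1.2 to -0.8; to be done first. Stiff (about 0.08 N m), stays where it is left. Key feet 3 to 8 mm above the cover take the wings well.
- nut_3 (a joint): Turn of nut_3 (at +y of the housing), counted as for nut_1. Starts at -1.2 to -0.8. Stiff, stays where it is left.
- nut_4 (a joint): Turn of nut_4 (at -y, opposite nut_3), counted as for nut_1. Starts at -1.2 to -0.8. Stiff, stays where it is left.
There are look-alikes about, which are no part of the job. What is shaped like the part that bears fork_key_grip but blue or orange is not meant.

How it is judged (in metres and radians):
On the way, in this order (a step that is already met when the one before it is completed fails the run):
1. the nut opposite the finished one (nut_2) is turned home, with the fork key on it, while nut_3 and nut_4 are still loose (value of joint nut_2 between -0.28 and 0.28 rad and x of fork_key_fork in the frame of housing between -0.082 and -0.042 m and y of fork_key_fork in the frame of housing between -0.02 and 0.02 m and z of fork_key_fork in the frame of housing below 0.06 m and value of joint each of nut_3, nut_4 below -0.5 rad), for 0.1 s.
2. one of the remaining two nuts (nut_3 or nut_4) is turned home with the fork key on it (value of joint nut_2 between -0.28 and 0.28 rad and ((value of joint nut_3 between -0.28 and 0.28 rad and (x of fork_key_fork in the frame of housing between -0.02 and 0.02 m and y of fork_key_fork in the frame of housing between 0.042 and 0.082 m and z of fork_key_fork in the frame of housing below 0.06 m)) or (value of joint nut_4 between -0.28 and 0.28 rad and (x of fork_key_fork in the frame of housing between -0.02 and 0.02 m and y of fork_key_fork in the frame of housing between -0.082 and -0.042 m and z of fork_key_fork in the frame of housing below 0.06 m)))), for 0.1 s.
3. the last nut is turned home with the fork key on it, so that all four point at the middle of the cover (value of joint nut_1 between -0.28 and 0.28 rad and value of joint nut_2 between -0.28 and 0.28 rad and value of joint nut_3 between -0.28 and 0.28 rad and value of joint nut_4 between -0.28 and 0.28 rad and ((x of fork_key_fork in the frame of housing between -0.02 and 0.02 m and y of fork_key_fork in the frame of housing between 0.042 and 0.082 m and z of fork_key_fork in the frame of housing below 0.06 m) or (x of fork_key_fork in the frame of housing between -0.02 and 0.02 m and y of fork_key_fork in the frame of housing between -0.082 and -0.042 m and z of fork_key_fork in the frame of housing below 0.06 m))), for 0.1 s.
At the end, for the whole second after the job is handed in: The wings of all four nuts point at the middle of the cover within 16 degrees (0.28 rad), and the fork key stands upright (within 7 degrees) on the bench, feet down, let go (value of joint nut_1 between -0.28 and 0.28 rad and value of joint nut_2 between -0.28 and 0.28 rad and value of joint nut_3 between -0.28 and 0.28 rad and value of joint nut_4 between -0.28 and 0.28 rad and height (world z) of fork_key_grip between 0.069 and 0.085 m and angle between fork_key_grip's own z axis and vertical below 0.12 rad and contact force between the fingers and anything else below 0.2 N); the robot touches nothing.
It fails at once if a nut is turned too far: more than 0.45 rad (26 degrees) past the line to the middle (value of joint any of nut_1, nut_2, nut_3, nut_4 above 0.45 rad).
It fails at once if the finished nut is loosened by more than 0.45 rad (value of joint nut_1 below -0.45 rad).
It fails at once if the fingers touch the housing, its cover or its nuts (contact force between the fingers and housing above 1 N).
It also fails if it takes over 61 s, if anything falls off the work surface, if the arm or the gripper's body presses on something with over 40 N, if the wrist force passes 120 N, or if a joint passes its speed limit or range.

ROBOT

A 6-joint arm with a two-finger parallel gripper is mounted at the origin on a cart in front of the work surface, level with it; the furniture and walls round the work are solid. World frame = base frame: x ahead of the robot, y to its left, z up, the work surface at z = 0. Lengths are in m, angles in degrees, forces in N, time in s.
With the tool pointing down it reaches from about 0.3 to 0.75 m from the base axis. Payload 8.5 kg.
Tool frame: the origin (TCP) lies between the finger pads; the fingertips stand 17 mm ahead of it and the grasp point (between the pads) lies 2 mm behind it; z points along the fingers, y is the direction in which the jaws open and shut (so a half turn about z gives the same grasp; the last joint's range is limited). The gripper opens to 85 mm and grips with 20 to 120 N. Pads are 22 mm wide; open, the fingers measure 114 mm over their backs; the gripper's body (76 mm by 85 mm) begins 54 mm behind the grasp point. The pads swing forward as they close: fully open they stand 13 mm farther back than shut.
Start: joints at [-84.528, 21.807, 74.336, -0, 83.858, -12.336], TCP at [0.168, -0.524, 0.248] pointing down, gripper open.
Joint ranges: [-178.18, 178.18], [-50.72, 133.34], [12.68, 142.11], [-81.47, 261.47], [9.98, 163.14], [-165.26, 165.26]. Speed limits (degrees/s): [136.94, 136.94, 180, 180, 180, 180].

INTERFACE

Orientations are given as a 3x3 rotation matrix whose columns are the frame's x, y, z axes.
In Python, from rig import readout, eyes, env gives the robot as it stands.
- The arm moves only by the tool arm_command, never from a script. Its argument "rows" is text: rows parted by semicolons, each of 7 numbers parted by spaces: the closure, from 0 (fully open) to 1 (shut), then the shift along the tool's x, y, z in mm, then the turn, a rotation vector about the tool's x, y, z in degrees. In form: grip dx dy dz rx ry rz; .... A call has 1 to 5 rows; each row shifts and turns the commanded pose from where the row before left it, along the tool's axes as they then stand; what a row does not reach is not made up. A row lasts 1/12 s, in which the tool goes at most 41.7 mm and 7.16 degrees, less where a joint would pass 70% of its speed; a pose out of reach is approached as far as the arm can. A call with a gripper value outside its range is refused whole. The fingers move at their own pace and stop on an object; "squeeze" is the grip in N (left out, the last holds). Time passes only in rows, so rows that do not move let the fingers close. It gives the time, the measured TCP pose, the force and the opening at its end, in the units of the state.
- readout.observe(): the state, without advancing time (a new reading comes with each control period).
- eyes.get_image(name): name is "scene" or "top" or "wrist"; returns the picture (480x640x3 uint8, red, green, blue); there is no depth.
- eyes.camera_model(name): a dict with "mtx" (3x3 intrinsics, pixels), "view" (4x4, takes a point from world to camera coordinates). Camera axes: x right, y up, looking along -z (the intrinsics and any distortion apply to the point x, -y, -z); pixel columns grow to the right and rows downward; lengths in m; the calibration is good to about 2 mm. The wrist camera is an equidistant fisheye: a pixel r from the principal point sees the ray r / f radians off the axis. A picture is of the moment at which its call begins: read the wrist's pose just before it. camera_model takes no time and is no camera call; for the wrist camera it gives the pose at the moment of the call.
- env.close_job(): hands the job in, once; it reports no verdict.
The state is a dict: "time_s": time; "q": joint angles; "qvel": joint speeds; "joint_efforts": joint torques, N m; "position": TCP position; "tool_rot": TCP orientation; "ft_force": force on the tool from outside, world axes, zero at the start; "wrist_torque": the same for the moment, N m; "grip_width": finger opening in m.
Only numpy, scipy, OpenCV 4.12 (cv2) and the standard library are available. Lean on these libraries where they do the work, as an engineer would, in place of code of your own. Each camera call takes 0.05 s, during which the arm holds its last target. There are 200 camera calls.

## Working session

There is one attempt and no reset: what is moved stays moved. The work goes in short steps, Python scripts to look and compute and a tool call to move; the robot and the scene stay as the last step left them, time stands still between calls to the robot, and variables do not carry over. Pictures are saved under pics/ and viewed, about 8 in all and at most 12, crops included, and the job is handed in when it is done.

Besides the shell and the picture viewer there is one more tool, called after ">>>" as name(argument=value, ...), one argument or row to a line, values as JSON. arm_command: Moves the arm, as the interface text tells. Its arguments: {"type":"object","properties":{"rows":{"type":"string"},"squeeze":{"type":"number"}},"required":["rows"]}

```bash
ls; mkdir -p pics
python3 - <<'E'
from rig import readout, eyes, env
import cv2,numpy as np
print(readout.observe())
for n in ["scene","top","wrist"]:
    im=eyes.get_image(n); cv2.imwrite(f"pics/{n}0.png",im[:,:,::-1])
    m=eyes.camera_model(n); print(n,np.round(m["mtx"],1).tolist(),np.round(m["view"],3).tolist(),m.keys())
E
```

```text
pics
{'time_s': 0.0, 'q': array([-8.45280347e+01,  2.18403661e+01,  7.43875781e+01, -8.72657643e-05,
        8.38597827e+01, -1.23369216e+01]), 'qvel': array([-0.03500489,  0.05906877, -0.0731886 ,  0.05601962, -0.02604428,
        0.02949837]), 'joint_efforts': array([-2.19425216e-03, -4.48460376e+01, -2.31280035e+01, -3.60066342e-04,
        4.79567403e-03, -2.55879307e-06]), 'position': array([ 0.16817185, -0.52334875,  0.247701  ]), 'tool_rot': array([[ 9.52081940e-01,  3.05843027e-01, -1.47513221e-04],
       [ 3.05842890e-01, -9.52080776e-01,  1.52400011e-03],
       [ 3.25660305e-04, -1.49608885e-03, -9.99998828e-01]]), 'ft_force': array([ 0.86504575, -0.60167351,  0.36268445]), 'wrist_torque': array([-0.0171793 , -0.00756362,  0.08405074]), 'grip_width': 0.08541066125870687}
scene [[480.7, 0.0, 321.7], [0.0, 480.7, 241.5], [0.0, 0.0, 1.0]] [[-0.882, -0.472, 0.018, 0.447], [0.33, -0.588, 0.739, -0.25], [-0.338, 0.657, 0.674, -0.977], [0.0, 0.0, 0.0, 1.0]] dict_keys(['mtx', 'view'])
top [[613.1, 0.0, 317.2], [0.0, 613.1, 240.5], [0.0, 0.0, 1.0]] [[0.016, -1.0, -0.001, -0.021], [0.984, 0.015, 0.175, -0.544], [-0.175, -0.003, 0.985, -1.3], [0.0, 0.0, 0.0, 1.0]] dict_keys(['mtx', 'view'])
wrist [[371.6, 0.0, 319.7], [0.0, 371.6, 240.1], [0.0, 0.0, 1.0]] [[0.307, -0.952, -0.001, -0.549], [0.901, 0.291, -0.322, 0.041], [0.307, 0.098, 0.947, -0.38], [0.0, 0.0, 0.0, 1.0]] dict_keys(['mtx', 'view'])
```

View pics/top0.png

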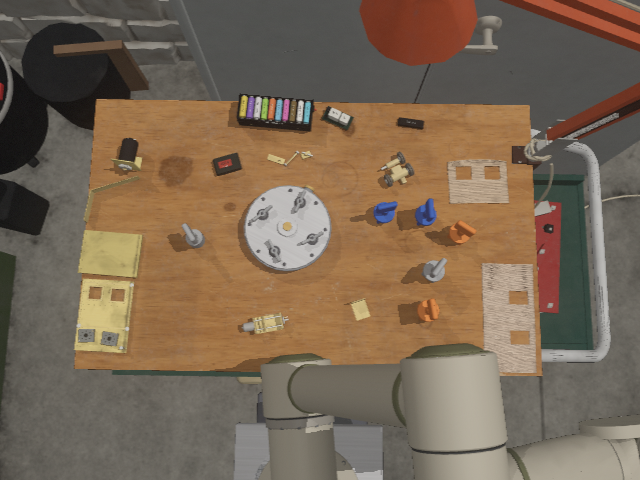

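View pics/scene0.png

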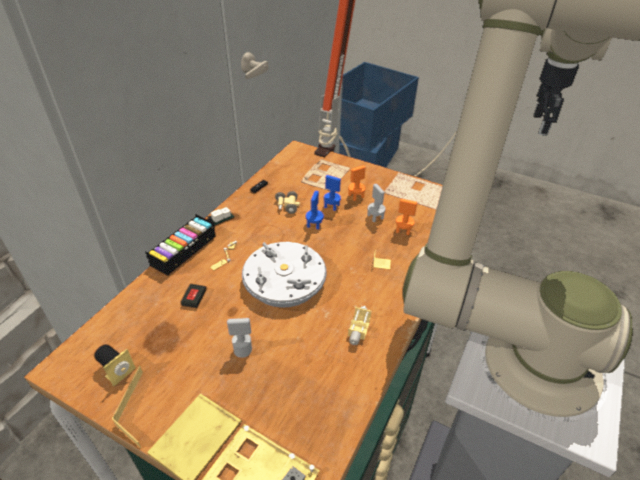

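Run:
```python
import cv2,numpy as np
s=cv2.imread("pics/scene0.png");t=cv2.imread("pics/top0.png")
c=lambda im,x,y,w,h:cv2.resize(im[y:y+h,x:x+w],(400,300),interpolation=cv2.INTER_CUBIC)
a=np.hstack([c(s,195,300,80,60),c(s,336,175,80,60)])
b=np.hstack([c(t,222,176,133,100),c(s,220,225,133,100)])
cv2.imwrite("pics/m1.png",np.vstack([a,b]))
```

```text
(no output)
```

View pics/m1.png

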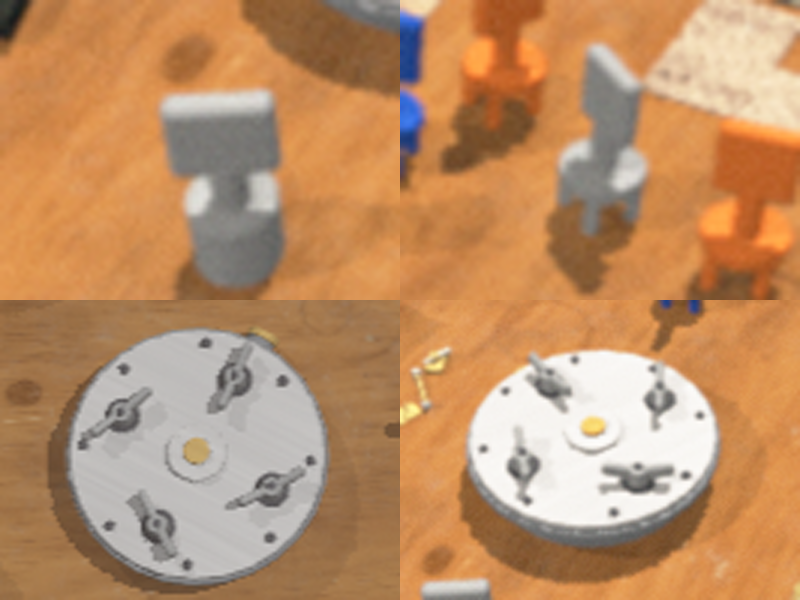

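```bash
cat > h.py <<'E'
from rig import readout, eyes, env
import cv2,numpy as np
def ray(n,px,m=None):
    m=m or eyes.camera_model(n); K=m["mtx"]; V=np.array(m["view"])
    px=np.atleast_2d(np.float64(px)); x=(px[:,0]-K[0,2])/K[0,0]; y=(px[:,1]-K[1,2])/K[1,1]
    if n=="wrist":
        r=np.hypot(x,y)+1e-12; d=np.c_[np.sin(r)*x/r,-np.sin(r)*y/r,-np.cos(r)]
    else: d=np.c_[x,-y,-np.ones_like(x)]
    return -V[:3,:3].T@V[:3,3], d@V[:3,:3]
def onz(n,px,z,m=None):
    o,d=ray(n,px,m); return o+d*((z-o[2])/d[:,2])[:,None]
def proj(n,P,m=None):
    m=m or eyes.camera_model(n); K=m["mtx"]; V=np.array(m["view"])
    p=np.atleast_2d(P)@V[:3,:3].T+V[:3,3]; x,y,z=p[:,0],-p[:,1],-p[:,2]
    if n=="wrist":
        r=np.hypot(x,y); t=np.arctan2(r,z); return np.c_[K[0,2]+K[0,0]*t*x/r,K[1,2]+K[1,1]*t*y/r]
    return np.c_[K[0,2]+K[0,0]*x/z,K[1,2]+K[1,1]*y/z]
E
python3 - <<'E'
from h import *
t=cv2.imread("pics/top0.png"); s=cv2.imread("pics/scene0.png")
hsv=cv2.cvtColor(t,cv2.COLOR_BGR2HSV)
m=((hsv[...,1]<40)&(hsv[...,2]>150)).astype(np.uint8); m[:, :235]=0;m[:,340:]=0;m[:180]=0;m[275:]=0
c=max(cv2.findContours(m,0,1)[0],key=cv2.contourArea); h=cv2.convexHull(c)
P=onz("top",h[:,0],0.04)
A=np.c_[2*P[:,:2],np.ones(len(P))]; r=np.linalg.lstsq(A,(P[:,:2]**2).sum(1),rcond=None)[0]
C=r[:2]; print("centre",C,"R",np.sqrt(r[2]+C@C))
for z in (.04,.05):
    q=onz("top",[(300,202.5),(274,251),(262.3,213.7),(312.8,239.3)],z)[:,:2]; 
    print(z,q.round(4).tolist(),"mean",q.mean(0), np.hypot(*(q-C).T), [np.degrees(np.arctan2(*(q[i]-C)[::-1])) for i in range(4)])
# keys
for n,im,box in (("top",t,(415,255,455,290)),("scene",s,(360,175,395,230))):
    x0,y0,x1,y1=box; hs=cv2.cvtColor(im,cv2.COLOR_BGR2HSV)[y0:y1,x0:x1]
    k=((hs[...,1]<60)&(hs[...,2]>70)).astype(np.uint8)
    print(n); print("\n".join("".join(".#"[v] for v in row) for row in k))
E
```

```text
centre [0.57634796 0.05425379] R 0.09372145453568144
0.04 [[0.6311, 0.0268], [0.5204, 0.0819], [0.6042, 0.1103], [0.5479, -0.0032]] mean [0.57589081 0.05392664] [0.06124633 0.0623987  0.06256061 0.06413692] [np.float64(-26.64490736892093), np.float64(153.73513700649525), np.float64(63.60703349495615), np.float64(-116.30675828992119)]
0.05 [[0.6287, 0.0265], [0.5188, 0.0811], [0.6019, 0.1093], [0.5461, -0.0033]] mean [0.57388417 0.05339264] [0.05924767 0.06351128 0.06073807 0.06504706] [np.float64(-27.980450156588162), np.float64(154.97166763418826), np.float64(65.08074887982876), np.float64(-117.6846491222482)]
top
........................................
........................................
........................................
............................##..........
...........................####.........
.................###.....#######........
..............##################........
............###################.........
...........####################.........
..........####################..........
..........###################...........
.........#################
[... 2243 characters left out ...]
######..........
........#################..........
........################...........
........################...........
........##..############...........
........##...######..###...........
.............###.....###...........
.............###.....##............
.............###.....##............
.............###...................
.............###...................
.............##....................
...................................
...................................
...................................
...................................
...................................
...................................
...................................
...................................
```

Run:
```python
from h import *
s=readout.observe(); R=s["tool_rot"]; o,d=ray("wrist",[(320,240)])
print("cam in tool",(o-s["position"])@R, d@R)
print("disc top",onz("top",[(433.5,272)],.036)[0], "blade top px", onz("top",[(438,267)],.098)[0], "scene blade topmid",onz("scene",[(379,188)],.098)[0],"blade ends", onz("scene",[(375,184),(383,191)],.098))
```

```text
cam in tool [ 0.08385056 -0.00032832 -0.12458501] [[-0.32173665  0.00148361  0.94682803]]
disc top [ 0.47972529 -0.2696988   0.036     ] blade top px [ 0.48248866 -0.26764751  0.098     ] scene blade topmid [ 0.48407665 -0.26827074  0.098     ] blade ends [[ 0.50028337 -0.27951274  0.098     ]
 [ 0.46988039 -0.26126788  0.098     ]]
```

>>> arm_command(
  rows="0 37.7 -14.7 0 0 0 0;0 37.7 -14.7 0 0 0 0;0 37.7 -14.7 0 0 0 0;0 37.7 -14.7 0 0 0 0;0 37.7 -14.7 0 0 0 0",
)

```text
time_s: 0.57
position: [0.3263, -0.3945, 0.2482]
tool_rot: [[0.952, 0.305, -0.0], [0.305, -0.952, 0.0], [-0.0, -0.0, -1.0]]
ft_force: [1.3, -1.8, 1.4]
grip_width: 0.0855
```

>>> arm_command(
  rows="0 37.7 -14.7 0 0 0 0;0 37.7 -14.7 0 0 0 0;0 37.7 -14.7 0 0 0 0;0 37.7 -14.7 0 0 0 0;0 37.7 -14.7 0 0 0 0",
)

```text
time_s: 0.98
position: [0.4834, -0.2667, 0.2482]
tool_rot: [[0.952, 0.306, -0.0], [0.306, -0.952, 0.0], [-0.0, -0.0, -1.0]]
ft_force: [0.3, -1.1, 0.2]
grip_width: 0.0855
```

>>> arm_command(
  rows="0 0 0 0 0 0 -7;0 0 0 0 0 0 -7;0 0 0 0 0 0 -7;0 0 0 0 0 0 -7;0 0 0 0 0 0 -7",
)

```text
time_s: 1.4
position: [0.4822, -0.2682, 0.248]
tool_rot: [[0.599, 0.8, -0.001], [0.8, -0.599, 0.0], [0.0, -0.001, -1.0]]
ft_force: [0.7, 0.1, -0.6]
grip_width: 0.0854
```

>>> arm_command(
  rows="0 0 0 0 0 0 -7;0 0 0 0 0 0 -7;0 0 0 0 0 0 -7;0 0 0 0 0 0 -7;0 0 0 0 0 0 -7",
)

```text
time_s: 1.82
position: [0.4821, -0.2683, 0.248]
tool_rot: [[0.032, 0.999, -0.001], [0.999, -0.032, 0.0], [0.0, -0.001, -1.0]]
ft_force: [-0.7, 0.6, 0.2]
grip_width: 0.0851
```

>>> arm_command(
  rows="0 0 0 0 0 0 -7;0 0 0 0 0 0 -7;0 0 0 0 0 0 -7;0 0 0 0 0 0 -7;0 0 0 0 0 0 -7",
)

```text
time_s: 2.23
position: [0.4821, -0.2683, 0.248]
tool_rot: [[-0.547, 0.837, -0.001], [0.837, 0.547, 0.0], [0.001, -0.0, -1.0]]
ft_force: [-0.4, -0.2, 0.2]
grip_width: 0.0858
```

>>> arm_command(
  rows="0 0 0 0 0 0 -7;0 0 0 0 0 0 -7;0 0 0 0 0 0 -7;0 0 0 0 0 0 -5;0 0 0 0 0 0 0",
)

```text
time_s: 2.65
position: [0.4821, -0.2683, 0.2481]
tool_rot: [[-0.857, 0.515, -0.0], [0.515, 0.857, 0.0], [0.001, 0.0, -1.0]]
ft_force: [0.2, -0.1, 0.3]
grip_width: 0.0855
```

Run:
```python
from h import *
s=readout.observe(); m=eyes.camera_model("wrist"); im=eyes.get_image("wrist")[:,:,::-1]; cv2.imwrite("pics/w1.png",im)
np.savez("w1.npz",**m); R=s["tool_rot"]
print(s["time_s"],s["position"],np.degrees(np.arctan2(R[1,0],R[0,0])),s["q"]); print(proj("wrist",[.482,-.269,.098],m))
```

```text
2.65 [ 0.48209632 -0.26831869  0.24807723] 148.9801627808547 [-4.13945784e+01  2.20074181e+01  7.40574760e+01 -9.13786512e-04
  8.39685816e+01 -1.00374643e+02]
[[317.63133095 227.28072923]]
```

View pics/w1.png

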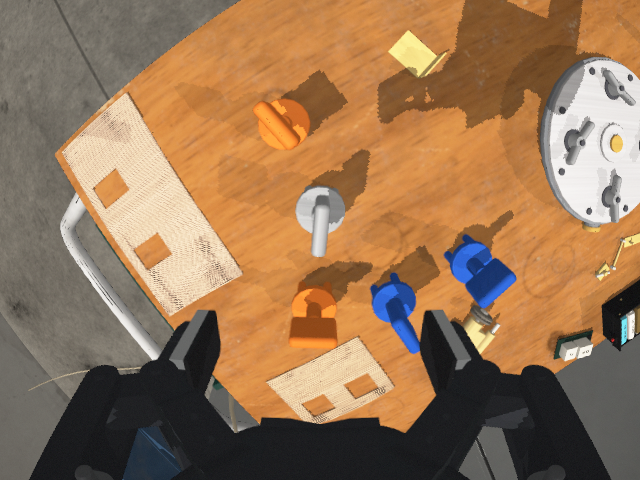

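Run:
```python
from h import *
im=cv2.imread("pics/w1.png"); m=dict(np.load("w1.npz"))
g=cv2.cvtColor(im,cv2.COLOR_BGR2HSV)[185:262,292:350]; k=g[...,1]<50
print("\n".join("".join("." if not k[i,j] else chr(48+int(g[i,j,2])//26) for j in range(58)) for i in range(0,77,2)))
```

```text
..........................................................
..............33333334455666555555443.....................
.............43345678888888888888888754433333.............
............4457888888888888888888875555554444............
..........457788888888888888888888887555555554............
.........578888888888888865545555566655555555544..........
........688777788888888753333333333445555555555554........
.......6777777778778887633333333333444555555555555........
......677777777777777775333333333334445555555555555.......
.....67777777777777777653333333333334455555555555555......
....7777777777777777776444555555554444555555555555555.....
....7777777777777777654456777766666554555555555555555.....
....7777777777777777634577888887777665555555555555555.....
....7777777777777776544677888888877665455555555555555.....
....8887777777777776555677888888877665555555555555555.....
....7888888777777776665677888888877664555555555555555.....
.....88888888888888776567888888877765455555555555687......
.....7888888888888887656788888887776545555555556777.......
......78888888888888765778888888776654
[... 500 characters left out ...]
.............667888888877766.......................
....................67788888887776........................
....................67788888887766........................
....................67888888887766........................
....................67888888877766........................
....................67888888877766........................
...................66788888887776.........................
....................7788888887766.........................
......................7888877777..........................
..........................................................
..........................................................
..........................................................
```

Run:
```python
from h import *
m=dict(np.load("w1.npz"))
P=onz("wrist",[(320.7,207),(317.5,256)],.098,m); d=P[0]-P[1]
print(P,np.linalg.norm(d),P.mean(0),np.degrees(np.arctan2(d[1],d[0])))
print("disc",onz("wrist",[(320.3,209.5)],.034,m))
s=readout.observe();R=s["tool_rot"]; e=P.mean(0)-s["position"]; print("tool shift mm",e@R*1000)
```

```text
[[ 0.46939731 -0.25869231  0.098     ]
 [ 0.50230803 -0.28135277  0.098     ]] 0.039957629959356936 [ 0.48585267 -0.27002254  0.098     ] 145.45089205379105
disc [[ 0.48475068 -0.26810634  0.034     ]]
tool shift mm [ -4.16541986   0.47089241 150.1037993 ]
```

>>> arm_command(
  rows="0 -3 0.5 40 0 0 3.5;0 0 0 40 0 0 0;0 0 0 40 0 0 0;0 0 0 40 0 0 0;0 0 0 10 0 0 0",
)

```text
time_s: 3.12
position: [0.4828, -0.2677, 0.0731]
tool_rot: [[-0.82, 0.572, -0.007], [0.572, 0.82, 0.006], [0.009, 0.001, -1.0]]
ft_force: [-0.3, 0.6, 0.3]
grip_width: 0.0854
```

>>> arm_command(
  rows="0 0 0 0 0 0 0;1 0 0 0 0 0 0;1 0 0 0 0 0 0;1 0 0 0 0 0 0;1 0 0 0 0 0 0",
  squeeze=70,
)

```text
time_s: 3.53
position: [0.4856, -0.27, 0.08]
tool_rot: [[-0.822, 0.569, 0.002], [0.569, 0.822, -0.002], [-0.003, -0.0, -1.0]]
ft_force: [-0.3, 0.5, -0.4]
grip_width: 0.0385
```

>>> arm_command(
  rows="1 0 0 0 0 0 0;1 0 0 0 0 0 0;1 0 0 0 0 0 0;1 0 0 0 0 0 0;1 0 0 0 0 0 0",
)

```text
time_s: 3.95
position: [0.4852, -0.2697, 0.0791]
tool_rot: [[-0.822, 0.569, 0.001], [0.569, 0.822, -0.001], [-0.001, -0.0, -1.0]]
ft_force: [-0.7, 0.9, 6.7]
grip_width: 0.0111
```

>>> arm_command(
  rows="1 0 0 -20 0 0 0;1 0 0 -40 0 0 0;1 0 0 -40 0 0 0;1 0 0 -40 0 0 0;1 0 0 0 0 0 0",
)

```text
time_s: 4.37
position: [0.4868, -0.2709, 0.2258]
tool_rot: [[-0.822, 0.569, 0.01], [0.569, 0.822, -0.009], [-0.013, -0.001, -1.0]]
ft_force: [1.2, 0.1, -1.7]
grip_width: 0.011
```

>>> arm_command(
  rows="1 13.5 38 0 0 0 0;1 13.5 38 0 0 0 0;1 13.5 38 0 0 0 0;1 13.5 38 0 0 0 0;1 0 0 0 0 0 0",
)

```text
time_s: 4.78
position: [0.5275, -0.1075, 0.2176]
tool_rot: [[-0.825, 0.564, -0.001], [0.564, 0.825, 0.003], [0.003, 0.002, -1.0]]
ft_force: [-0.6, -0.5, -3.0]
grip_width: 0.0112
```

>>> arm_command(
  rows="1 0 0 0 0 0 0;1 0 0 0 0 0 0",
)

```text
time_s: 4.95
position: [0.5269, -0.1139, 0.2177]
tool_rot: [[-0.822, 0.569, -0.001], [0.569, 0.822, 0.0], [0.001, -0.001, -1.0]]
ft_force: [0.0, -0.8, -2.4]
grip_width: 0.0112
```

Run:
```python
from h import *
s=readout.observe(); m=eyes.camera_model("wrist"); im=eyes.get_image("wrist")[:,:,::-1]; cv2.imwrite("pics/w2.png",im)
np.savez("w2.npz",**m); R=s["tool_rot"]
print(s["time_s"],s["position"],np.degrees(np.arctan2(R[1,0],R[0,0])),s["q"],s["grip_width"],s["ft_force"])
C=np.array([.575,.054]); a=np.radians([-26.5,153.5,63.5,243.5])
P=np.c_[C+.062*np.c_[np.cos(a),np.sin(a)],np.full(4,.05)]
p=proj("wrist",np.vstack([P,[.575,.054,.049]]),m); print(p)
x,y=p[4].astype(int); cv2.imwrite("pics/w2c.png",cv2.resize(im[max(0,y-100):y+100,max(0,x-130):x+130],None,fx=3,fy=3,interpolation=cv2.INTER_CUBIC))
print(x-130,y-100)
```

```text
4.95 [ 0.52690419 -0.11385817  0.21768911] 145.33430466842924 [-2.47731321e+01  2.21378095e+01  7.91046845e+01 -2.27132504e-02
  7.88196518e+01 -8.01030370e+01] 0.011154987657427366 [ 0.02234308 -0.82123908 -2.40214975]
[[511.62529274 228.64787919]
 [506.40651283  88.47543872]
 [566.49778028 156.30532649]
 [445.86495661 166.53115267]
 [510.74653904 160.26892841]]
380 60
```

View pics/w2.png

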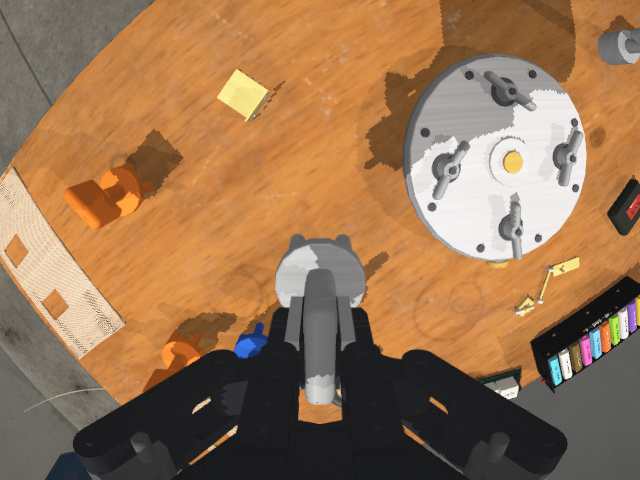

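View pics/w2c.png

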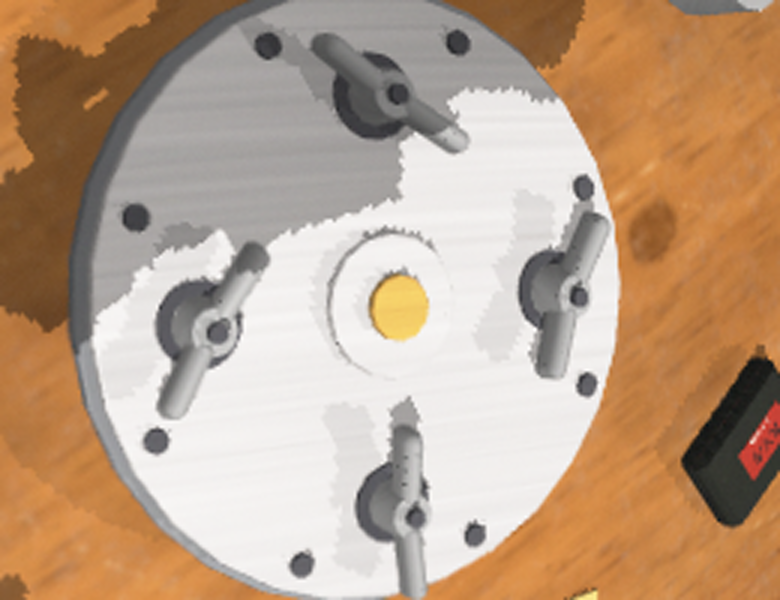

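```bash
cat > n.py <<'E'
from h import *
def fit(n,off,sc,tips,m,z=.059):
    f=lambda p:np.array(p)/sc+np.array(off)
    out={}
    for k,(a,b) in tips.items():
        P=onz(n,f([a,b]),z,m); d=P[1]-P[0]; out[k]=(P.mean(0)[:2],np.degrees(np.arctan2(d[1],d[0]))%180,np.linalg.norm(d))
    return out
def rep(out):
    C=np.mean([v[0] for v in out.values()],0)
    u=(out[1][0]-out[2][0])-1j*0; w=out[3][0]-out[4][0]
    y=np.degrees(np.angle(complex(*u)+complex(*w)*-1j)); print("C",C.round(4),"yaw",y, "diam",np.hypot(*u),np.hypot(*w))
    for k,v in out.items():
        line=y+(90 if k>2 else 0); e=(v[1]-line+90)%180-90; print(k,v[0].round(4),"wing",v[1].round(1),"len",v[2].round(4),"ccw of line",e.round(1))
E
python3 - <<'E'
from n import *
m=dict(np.load("w2.npz"))
o=fit("wrist",(380,60),3,{1:((404,435),(413,590)),2:((325,42),(458,143)),3:((598,222),(552,368)),4:((257,255),(174,407))},m); rep(o)
f=lambda p:np.array(p)/3+np.array([380,60])
print(onz("wrist",f([(392,502),(372,95),(553,290),(199,324)]),.043,m)[:,:2].round(4).tolist(), "gold",onz("wrist",f([(400,307)]),.051,m)[0])
# key: scene view check of disc
im=eyes.get_image("scene")[:,:,::-1]; cv2.imwrite("pics/s2.png",im)
E
```

```text
Traceback (most recent call last):
  File "n.py", line 11, in rep
    y=np.degrees(np.angle(complex(*u)+complex(*w)*-1j)); print("C",C.round(4),"yaw",y, "diam",np.hypot(*u),np.hypot(*w))
                                                                                              ~~~~~~~~^^^^
TypeError: ufunc 'hypot' not supported for the input types, and the inputs could not be safely coerced to any supported types according to the casting rule ''safe''
```

```bash
sed -i 's/-1j\*0;/;/' n.py
python3 - <<'E'
from n import *
m=dict(np.load("w2.npz"))
o=fit("wrist",(380,60),3,{1:((404,435),(413,590)),2:((325,42),(458,143)),3:((598,222),(552,368)),4:((257,255),(174,407))},m); rep(o)
f=lambda p:np.array(p)/3+np.array([380,60])
print(onz("wrist",f([(392,502),(372,95),(553,290),(199,324)]),.043,m)[:,:2].round(4).tolist(), "gold",onz("wrist",f([(400,307)]),.051,m)[0])
E
```

```text
C [0.5763 0.0539] yaw -26.001733872721566 diam 0.12137745262843172 0.12182081297284619
1 [0.6305 0.0267] wing 159.2 len 0.0492 ccw of line 5.2
2 [0.5216 0.0802] wing 28.0 len 0.0493 ccw of line 54.0
3 [0.6031 0.1091] wing 129.8 len 0.0475 ccw of line 65.8
4 [ 5.501e-01 -5.000e-04] wing 118.9 len 0.0471 ccw of line 54.9
[[0.6328, 0.0282], [0.5222, 0.0815], [0.6051, 0.1111], [0.5507, -0.0002]] gold [0.57713825 0.05459734 0.051     ]
```

>>> arm_command(
  rows="1 23.3 31.4 0 0 0 0;1 23.3 31.4 0 0 0 0;1 23.3 31.4 0 0 0 0;1 23.3 31.4 0 0 0 0;1 23.3 31.4 0 0 0 0",
)

```text
time_s: 5.42
position: [0.5205, 0.0818, 0.2181]
tool_rot: [[-0.821, 0.572, -0.0], [0.572, 0.821, -0.0], [0.0, -0.0, -1.0]]
ft_force: [1.5, 0.2, -2.7]
grip_width: 0.011
```

>>> arm_command(
  rows="1 0 0 0 0 0 -7;1 0 0 0 0 0 -7;1 0 0 0 0 0 -7;1 0 0 0 0 0 -7;1 0 0 0 0 0 -7",
)

```text
time_s: 5.83
position: [0.5209, 0.0803, 0.218]
tool_rot: [[-1.0, -0.009, -0.001], [-0.009, 1.0, -0.0], [0.001, -0.0, -1.0]]
ft_force: [0.2, -0.5, -2.9]
grip_width: 0.0112
```

>>> arm_command(
  rows="1 0 0 10 0 0 -7;1 0 0 15 0 0 -7;1 0 0 20 0 0 -7;1 0 0 15 0 0 -6.5;1 0 0 0 0 0 0",
)

```text
time_s: 6.25
position: [0.5195, 0.0803, 0.1554]
tool_rot: [[-0.884, -0.468, -0.006], [-0.468, 0.884, 0.0], [0.005, 0.003, -1.0]]
ft_force: [-0.6, 1.2, -2.6]
grip_width: 0.0112
```

>>> arm_command(
  rows="1 0 0 0 0 0 0;1 0 0 0 0 0 0;1 0 0 0 0 0 0",
)

```text
time_s: 6.5
position: [0.5213, 0.0812, 0.1594]
tool_rot: [[-0.886, -0.464, 0.002], [-0.464, 0.886, -0.0], [-0.002, -0.001, -1.0]]
ft_force: [0.0, -1.0, -3.1]
grip_width: 0.0115
```

Run:
```python
from h import *
s=readout.observe(); R=s["tool_rot"]; e=np.array([.5207,.0816,.124])-s["position"]
print(s["time_s"],s["position"],"yaw",np.degrees(np.arctan2(R[1,0],R[0,0]))%360,"shift",e@R*1000,s["q"],s["ft_force"])
im=eyes.get_image("wrist")[:,:,::-1]; im2=eyes.get_image("scene")[:,:,::-1]; cv2.imwrite("pics/s3full.png",im2)
cv2.imwrite("pics/c3.png",np.hstack([cv2.resize(im,(400,300)),cv2.resize(im2[190:310,200:360],(400,300),interpolation=cv2.INTER_CUBIC)]))
```

```text
6.5 [0.52129503 0.08117068 0.15941809] yaw 207.63652701364109 shift [ 0.39104138  0.6955286  35.41670486] [-4.01799671e+00  2.43489504e+01  8.61859508e+01 -4.55803177e-04
  6.93450192e+01 -1.21654307e+02] [ 0.00659133 -0.98743574 -3.05364217]
```

View pics/c3.png

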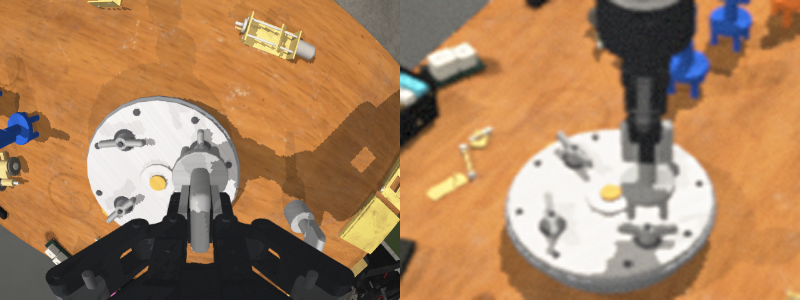

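>>> arm_command(
  rows="1 0.4 0.7 8 0 0 0;1 0 0 9 0 0 0;1 0 0 9 0 0 0;1 0 0 9 0 0 0;1 0 0 0 0 0 0",
)

```text
time_s: 7.02
position: [0.519, 0.0821, 0.121]
tool_rot: [[-0.885, -0.466, -0.004], [-0.466, 0.885, 0.0], [0.003, 0.002, -1.0]]
ft_force: [0.1, -0.2, -3.0]
grip_width: 0.0112
```

>>> arm_command(
  rows="1 0 0 0 0 0 0;1 0 0 0 0 0 0",
)

```text
time_s: 7.18
position: [0.5202, 0.082, 0.1234]
tool_rot: [[-0.885, -0.466, 0.0], [-0.466, 0.885, -0.0], [-0.0, -0.0, -1.0]]
ft_force: [-0.1, -0.0, -3.2]
grip_width: 0.0112
```

>>> arm_command(
  rows="1 0 0 0 0 0 5;1 0 0 0 0 0 5;1 0 0 0 0 0 5;1 0 0 0 0 0 5;1 0 0 0 0 0 5",
)

```text
time_s: 7.6
position: [0.5203, 0.0821, 0.1238]
tool_rot: [[-0.999, -0.045, 0.001], [-0.045, 0.999, -0.0], [-0.001, -0.0, -1.0]]
ft_force: [-0.1, -0.7, -3.4]
grip_width: 0.0113
```

>>> arm_command(
  rows="1 0 0 0 0 0 5;1 0 0 0 0 0 5;1 0 0 0 0 0 5;1 0 0 0 0 0 5;1 0 0 0 0 0 5",
)

```text
time_s: 8.02
position: [0.5203, 0.0825, 0.1238]
tool_rot: [[-0.924, 0.382, 0.001], [0.382, 0.924, 0.001], [-0.001, 0.001, -1.0]]
ft_force: [0.8, 3.6, -3.0]
grip_width: 0.0108
```

>>> arm_command(
  rows="1 0 0 0 0 0 5;1 0 0 0 0 0 5;1 0 0 0 0 0 4;1 0 0 0 0 0 4;1 0 0 0 0 0 3",
)

```text
time_s: 8.43
position: [0.5204, 0.0829, 0.1239]
tool_rot: [[-0.727, 0.687, 0.002], [0.687, 0.727, 0.002], [-0.0, 0.002, -1.0]]
ft_force: [0.7, 4.5, -3.9]
grip_width: 0.0107
```

>>> arm_command(
  rows="1 0 0 0 0 0 0;1 0 0 0 0 0 0;1 0 0 0 0 0 0",
)

```text
time_s: 8.68
position: [0.5203, 0.0824, 0.1238]
tool_rot: [[-0.73, 0.683, 0.001], [0.683, 0.73, 0.001], [-0.0, 0.001, -1.0]]
ft_force: [1.1, 4.2, -1.4]
grip_width: 0.0113
```

Run:
```python
from h import *
s=readout.observe(); R=s["tool_rot"]
print(s["time_s"],s["position"],"yaw",np.degrees(np.arctan2(R[1,0],R[0,0]))%360,s["ft_force"],s["wrist_torque"])
im=eyes.get_image("wrist")[:,:,::-1]; im2=eyes.get_image("scene")[:,:,::-1]
cv2.imwrite("pics/c4.png",np.hstack([cv2.resize(im,(400,300)),cv2.resize(im2[220:310,240:360],(400,300),interpolation=cv2.INTER_CUBIC)]))
```

```text
8.6833 [0.52032959 0.08244981 0.12377146] yaw 136.9051171667047 [ 1.1232684   4.16994328 -1.41189148] [ 1.14851187 -0.25595523  0.07694613]
```

View pics/c4.png

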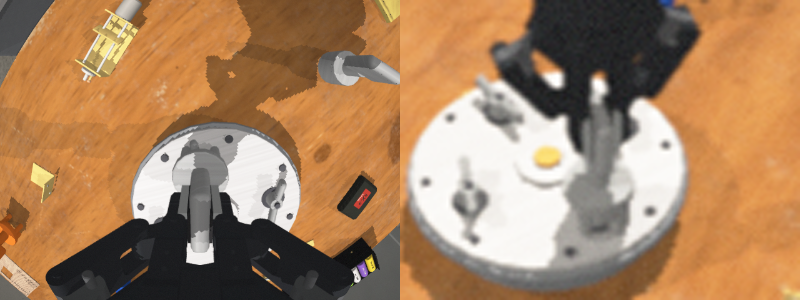

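>>> arm_command(
  rows="1 0 0 0 0 0 -3;1 0 0 -15 0 0 0;1 0 0 -20 0 0 0;1 0 0 -20 0 0 0;1 0 0 0 0 0 0",
)

```text
time_s: 9.2
position: [0.5214, 0.0814, 0.1817]
tool_rot: [[-0.765, 0.645, 0.006], [0.645, 0.765, -0.002], [-0.006, 0.003, -1.0]]
ft_force: [1.2, -0.7, -2.6]
grip_width: 0.011
```

>>> arm_command(
  rows="1 -15.5 25 0 0 0 0;1 -15.5 25 0 0 0 0;1 -15.5 25 0 0 0 5.5;1 0 0 0 0 0 5.5;1 0 0 0 0 0 0",
)

```text
time_s: 9.62
position: [0.6043, 0.1092, 0.1764]
tool_rot: [[-0.625, 0.781, -0.002], [0.781, 0.625, -0.001], [0.001, -0.002, -1.0]]
ft_force: [0.0, -0.2, -2.7]
grip_width: 0.0109
```

>>> arm_command(
  rows="1 0 0 0 0 0 0;1 0 0 0 0 0 0",
)

```text
time_s: 9.78
position: [0.6032, 0.109, 0.1778]
tool_rot: [[-0.629, 0.778, -0.001], [0.778, 0.629, -0.0], [0.001, -0.001, -1.0]]
ft_force: [-0.6, -0.6, -3.1]
grip_width: 0.0108
```

Run:
```python
from h import *
s=readout.observe(); m=eyes.camera_model("wrist"); R=s["tool_rot"]; e=np.array([.6037,.1098,.124])-s["position"]
print(s["time_s"],s["position"],"yaw",np.degrees(np.arctan2(R[1,0],R[0,0]))%360,"shift",e@R*1000,s["ft_force"])
im=eyes.get_image("wrist")[:,:,::-1]; np.savez("w5.npz",**m); cv2.imwrite("pics/w5.png",im)
p=proj("wrist",[[.5207,.0816,.05]],m)[0]; x,y=(p-[66,50]).astype(int); x=max(x,0);y=max(y,0); print(p,x,y)
cv2.imwrite("pics/c5.png",np.hstack([cv2.resize(im,(400,300)),cv2.resize(im[y:y+100,x:x+133],(400,300),interpolation=cv2.INTER_CUBIC)]))
```

```text
9.7833 [0.60316844 0.10895214 0.17780012] yaw 128.9642066878925 shift [ 0.29587387  1.01787367 53.79898094] [-0.62430073 -0.61653884 -3.06330006]
[204.82432557 195.64587306] 138 145
```

View pics/c5.png

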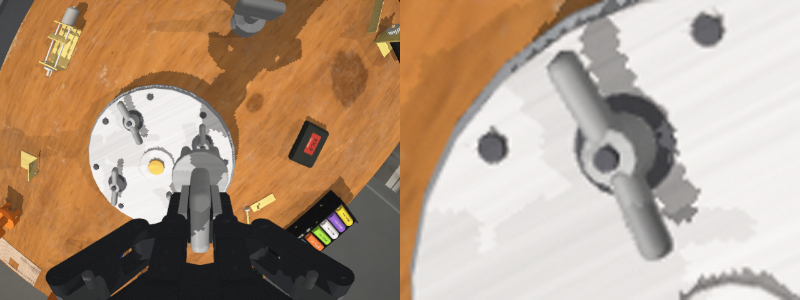

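Run:
```python
from n import *
m=dict(np.load("w5.npz")); o=fit("wrist",(138,145),3.0075,{2:((163,62),(255,250))},m)
print(o, "target 153.8")
```

```text
{2: (array([0.52389779, 0.08515408]), np.float64(152.06508873418937), np.float64(0.048664579489029886))} target 153.8
```

>>> arm_command(
  rows="1 0.3 1 10 0 0 0;1 0 0 11 0 0 0;1 0 0 11 0 0 0;1 0 0 11 0 0 0;1 0 0 10.5 0 0 0",
)

```text
time_s: 10.25
position: [0.604, 0.1101, 0.1237]
tool_rot: [[-0.627, 0.779, -0.001], [0.779, 0.627, -0.0], [0.0, -0.0, -1.0]]
ft_force: [0.2, 0.1, -3.2]
grip_width: 0.0111
```

>>> arm_command(
  rows="1 0 0 0 0 0 0;1 0 0 0 0 0 0",
)

```text
time_s: 10.42
position: [0.6042, 0.1101, 0.1243]
tool_rot: [[-0.627, 0.779, -0.001], [0.779, 0.627, -0.0], [0.001, -0.001, -1.0]]
ft_force: [0.8, -0.1, -2.8]
grip_width: 0.0113
```

>>> arm_command(
  rows="1 0 0 0 0 0 5;1 0 0 0 0 0 5;1 0 0 0 0 0 5;1 0 0 0 0 0 5;1 0 0 0 0 0 5",
)

```text
time_s: 10.83
position: [0.6051, 0.1105, 0.1258]
tool_rot: [[-0.235, 0.972, 0.003], [0.972, 0.235, 0.001], [0.0, 0.003, -1.0]]
ft_force: [0.8, 1.9, -4.1]
grip_width: 0.0111
```

>>> arm_command(
  rows="1 0 0 0 0 0 5;1 0 0 0 0 0 5;1 0 0 0 0 0 5;1 0 0 0 0 0 5;1 0 0 0 0 0 5",
)

```text
time_s: 11.25
position: [0.605, 0.1105, 0.1258]
tool_rot: [[0.198, 0.98, 0.002], [0.98, -0.198, 0.0], [0.001, 0.002, -1.0]]
ft_force: [0.3, 2.2, -3.3]
grip_width: 0.0112
```

>>> arm_command(
  rows="1 0 0 0 0 0 5;1 0 0 0 0 0 5;1 0 0 0 0 0 5;1 0 0 0 0 0 5;1 0 0 0 0 0 5",
)

```text
time_s: 11.67
position: [0.6049, 0.1104, 0.1257]
tool_rot: [[0.594, 0.805, 0.002], [0.805, -0.594, 0.0], [0.001, 0.001, -1.0]]
ft_force: [0.3, 1.4, -2.1]
grip_width: 0.0113
```

>>> arm_command(
  rows="1 0 0 0 0 0 4;1 0 0 0 0 0 2;1 0 0 0 0 0 0;1 0 0 0 0 0 0;1 0 0 0 0 0 0",
)

```text
time_s: 12.08
position: [0.6047, 0.1101, 0.1252]
tool_rot: [[0.671, 0.742, 0.001], [0.742, -0.671, -0.0], [0.0, 0.001, -1.0]]
ft_force: [0.2, 1.1, -1.8]
grip_width: 0.0113
```

>>> arm_command(
  rows="1 0 0 0 0 0 -3;1 0 0 -15 0 0 0;1 0 0 -20 0 0 0;1 0 0 -20 0 0 0;1 0 0 0 0 0 0",
)

```text
time_s: 12.5
position: [0.6061, 0.1101, 0.1839]
tool_rot: [[0.631, 0.776, 0.008], [0.776, -0.631, -0.0], [0.005, 0.006, -1.0]]
ft_force: [0.8, 1.0, -1.8]
grip_width: 0.011
```

>>> arm_command(
  rows="1 -30.4 6.7 0 0 0 0;1 -30.4 6.7 0 0 0 0;1 -30.4 6.7 0 0 0 0;1 -30.4 6.7 0 0 0 0;1 0 0 0 0 0 -6.8",
)

```text
time_s: 12.92
position: [0.5463, -0.0048, 0.1789]
tool_rot: [[0.538, 0.843, -0.002], [0.843, -0.538, -0.001], [-0.002, -0.001, -1.0]]
ft_force: [1.9, -0.3, -2.1]
grip_width: 0.011
```

>>> arm_command(
  rows="1 0 0 0 0 0 -6.8;1 0 0 0 0 0 -6.8;1 0 0 0 0 0 -6.8;1 0 0 0 0 0 -6.8;1 0 0 0 0 0 -6.8",
)

```text
time_s: 13.33
position: [0.5481, -0.0011, 0.1788]
tool_rot: [[-0.034, 0.999, -0.001], [0.999, 0.034, 0.0], [0.0, -0.001, -1.0]]
ft_force: [0.3, 0.2, -3.1]
grip_width: 0.0112
```

>>> arm_command(
  rows="1 0 0 0 0 0 -6.8;1 0 0 0 0 0 -6.8;1 0 0 0 0 0 -6.8;1 0 0 0 0 0 -6.8;1 0 0 0 0 0 0",
)

```text
time_s: 13.75
position: [0.5481, -0.001, 0.1789]
tool_rot: [[-0.486, 0.874, -0.001], [0.874, 0.486, 0.0], [0.001, -0.001, -1.0]]
ft_force: [0.0, -0.7, -3.4]
grip_width: 0.011
```

>>> arm_command(
  rows="1 0 0 0 0 0 0;1 0 0 0 0 0 0",
)

```text
time_s: 13.92
position: [0.5483, -0.001, 0.1794]
tool_rot: [[-0.479, 0.878, -0.001], [0.878, 0.479, 0.0], [0.0, -0.0, -1.0]]
ft_force: [-0.5, -0.3, -2.3]
grip_width: 0.0112
```

Run:
```python
from h import *
s=readout.observe(); m=eyes.camera_model("wrist"); R=s["tool_rot"]; e=np.array([.5489,-.0014,.124])-s["position"]
print(s["time_s"],s["position"],"yaw",np.degrees(np.arctan2(R[1,0],R[0,0]))%360,"shift",e@R*1000,s["ft_force"])
im=eyes.get_image("wrist")[:,:,::-1]; np.savez("w6.npz",**m); cv2.imwrite("pics/w6.png",im)
p=proj("wrist",[[.6037,.1098,.05]],m)[0]; x,y=(p-[66,50]).astype(int); x=max(x,0);y=max(y,0); print(p,x,y)
cv2.imwrite("pics/c6.png",np.hstack([cv2.resize(im,(400,300)),cv2.resize(im[y:y+100,x:x+133],(400,300),interpolation=cv2.INTER_CUBIC)]))
```

```text
13.9167 [ 0.54831717 -0.00102554  0.17938134] yaw 118.62090089386754 shift [-0.62464822  0.35555652 55.38100997] [-0.53558741 -0.33419904 -2.27784633]
[461.7642158  141.58803044] 395 91
```

View pics/c6.png

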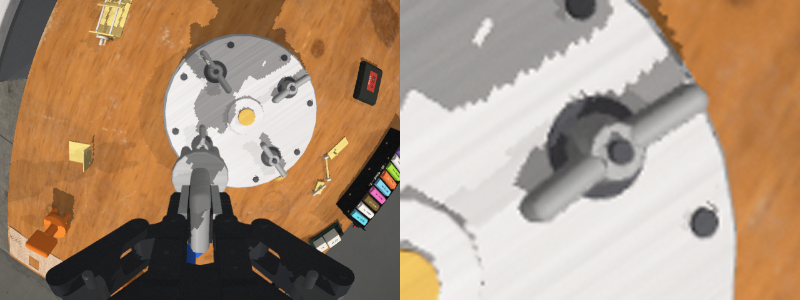

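Run:
```python
from n import *
m=dict(np.load("w6.npz")); o=fit("wrist",(395,91),3.0075,{3:((133,212),(302,97))},m)
print(o, "target 63.8")
```

```text
{3: (array([0.60449595, 0.11089739]), np.float64(64.3512587708147), np.float64(0.05080289281904275))} target 63.8
```

>>> arm_command(
  rows="1 -0.6 0.4 11 0 0 0;1 0 0 11 0 0 0;1 0 0 11 0 0 0;1 0 0 11 0 0 0;1 0 0 11 0 0 0",
)

```text
time_s: 14.38
position: [0.5491, -0.0013, 0.1242]
tool_rot: [[-0.48, 0.877, 0.0], [0.877, 0.48, -0.0], [-0.0, 0.0, -1.0]]
ft_force: [0.4, -0.4, -1.7]
grip_width: 0.011
```

>>> arm_command(
  rows="1 0 0 0 0 0 0;1 0 0 0 0 0 0",
)

```text
time_s: 14.55
position: [0.549, -0.0013, 0.1247]
tool_rot: [[-0.481, 0.877, -0.001], [0.877, 0.481, 0.0], [0.001, -0.001, -1.0]]
ft_force: [-0.2, 0.1, -2.7]
grip_width: 0.0114
```

Nut 3 is on target (64.4° against 63.8°). I'll now turn nut 4 from 118.7° to about 48°, a turn of 71°.

>>> arm_command(
  rows="1 0 0 0 0 0 5;1 0 0 0 0 0 5;1 0 0 0 0 0 5;1 0 0 0 0 0 5;1 0 0 0 0 0 5",
)

```text
time_s: 14.97
position: [0.5502, -0.0008, 0.1259]
tool_rot: [[-0.061, 0.998, 0.004], [0.998, 0.061, 0.001], [0.001, 0.004, -1.0]]
ft_force: [4.0, 3.0, -3.8]
grip_width: 0.0113
```

>>> arm_command(
  rows="1 0 0 0 0 0 5;1 0 0 0 0 0 5;1 0 0 0 0 0 5;1 0 0 0 0 0 5;1 0 0 0 0 0 5",
)

```text
time_s: 15.38
position: [0.5504, -0.0011, 0.1261]
tool_rot: [[0.366, 0.931, 0.004], [0.931, -0.366, 0.0], [0.002, 0.004, -1.0]]
ft_force: [3.4, 1.8, -3.2]
grip_width: 0.0109
```

>>> arm_command(
  rows="1 0 0 0 0 0 5;1 0 0 0 0 0 5;1 0 0 0 0 0 5;1 0 0 0 0 0 4;1 0 0 0 0 0 2",
)

```text
time_s: 15.8
position: [0.5502, -0.0013, 0.1261]
tool_rot: [[0.675, 0.738, 0.004], [0.738, -0.675, -0.0], [0.002, 0.003, -1.0]]
ft_force: [2.2, 0.0, -3.5]
grip_width: 0.011
```

>>> arm_command(
  rows="1 0 0 0 0 0 0;1 0 0 0 0 0 0;1 0 0 0 0 0 0",
)

```text
time_s: 16.05
position: [0.5499, -0.0016, 0.1256]
tool_rot: [[0.671, 0.741, 0.003], [0.741, -0.671, -0.001], [0.001, 0.002, -1.0]]
ft_force: [3.0, -0.2, -0.0]
grip_width: 0.0112
```

>>> arm_command(
  rows="1 0 0 0 0 0 -3;1 0 0 -15 0 0 0;1 0 0 -25 0 0 0;1 0 0 -25 0 0 0;1 0 0 0 0 0 0",
)

```text
time_s: 16.47
position: [0.5504, -0.0017, 0.1943]
tool_rot: [[0.631, 0.775, 0.007], [0.775, -0.631, -0.002], [0.003, 0.006, -1.0]]
ft_force: [0.9, -0.9, -1.8]
grip_width: 0.0112
```

>>> arm_command(
  rows="1 -39 9.7 0 0 0 0;1 -39 9.7 0 0 0 0;1 -39 9.7 0 0 0 0;1 -39 9.7 0 0 0 0;1 0 0 0 0 0 0",
)

```text
time_s: 16.88
position: [0.4779, -0.1518, 0.1891]
tool_rot: [[0.636, 0.772, -0.003], [0.772, -0.636, -0.001], [-0.003, -0.001, -1.0]]
ft_force: [1.0, 0.2, -2.2]
grip_width: 0.0113
```

>>> arm_command(
  rows="1 0 0 0 0 0 0;1 0 0 0 0 0 0;1 0 0 0 0 0 0",
)

```text
time_s: 17.13
position: [0.4806, -0.1458, 0.1895]
tool_rot: [[0.631, 0.776, -0.001], [0.776, -0.631, 0.001], [0.0, -0.001, -1.0]]
ft_force: [-0.2, 0.5, -2.4]
grip_width: 0.011
```

Run:
```python
from h import *
s=readout.observe(); m=eyes.camera_model("wrist"); R=s["tool_rot"]
print(s["time_s"],s["position"],"yaw",np.degrees(np.arctan2(R[1,0],R[0,0]))%360,s["ft_force"])
im=eyes.get_image("wrist")[:,:,::-1]; np.savez("w7.npz",**m); cv2.imwrite("pics/w7.png",im)
p=proj("wrist",[[.5763,.0542,.05]],m)[0]; x,y=(p-[106,80]).astype(int); x=max(x,0);y=max(y,0); print(p,x,y)
cv2.imwrite("pics/c7.png",np.hstack([cv2.resize(im,(400,300)),cv2.resize(im[y:y+150,x:x+200],(400,300),interpolation=cv2.INTER_CUBIC)]))
```

```text
17.1333 [ 0.48064663 -0.14579105  0.18948684] yaw 50.887853788621356 [-0.21716663  0.47000094 -2.43836615]
[247.74582723 -50.44857309] 141 0
```

View pics/c7.png

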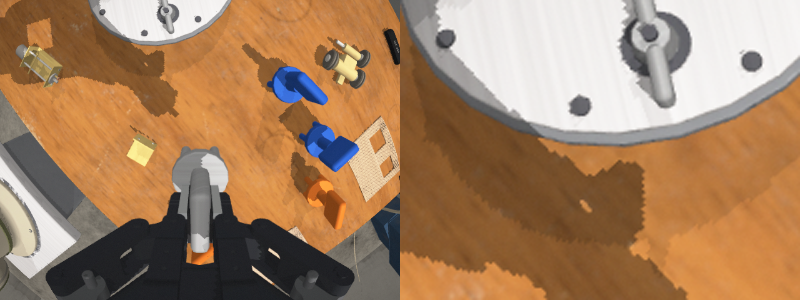

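Run:
```python
from n import *
m=dict(np.load("w7.npz"))
print(fit("wrist",(141,0),2,{4:((242,6),(264,98))},m),"target 63.8")
t=eyes.get_image("top")[:,:,::-1]; s=eyes.get_image("scene")[:,:,::-1]
c=lambda im,x,y,w,h:cv2.resize(im[y:y+h,x:x+w],(400,300),interpolation=cv2.INTER_CUBIC)
cv2.imwrite("pics/c8.png",np.hstack([c(t,222,176,133,100),c(s,200,200,200,150)]))
```

```text
{4: (array([ 0.54782301, -0.00740551]), np.float64(63.713412234037946), np.float64(0.03517701985060934))} target 63.8
```

View pics/c8.png

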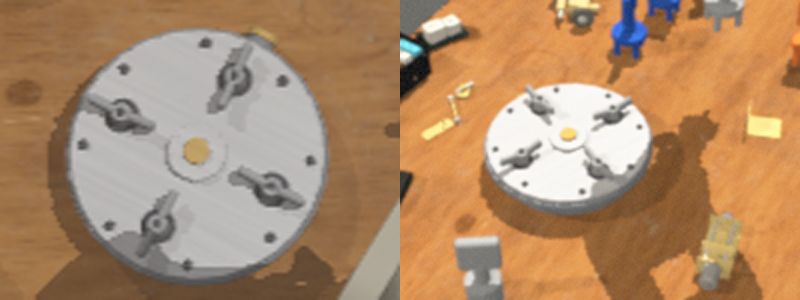

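>>> arm_command(
  rows="1 0 0 35 0 0 0;1 0 0 35 0 0 0;1 0 0 20 0 0 0;1 0 0 14 0 0 0;1 0 0 0 0 0 0",
)

```text
time_s: 17.7
position: [0.4796, -0.1455, 0.0832]
tool_rot: [[0.631, 0.776, -0.005], [0.776, -0.631, 0.003], [-0.001, -0.005, -1.0]]
ft_force: [-1.9, 0.2, -4.2]
grip_width: 0.0115
```

>>> arm_command(
  rows="1 0 0 0 0 0 0;1 0 0 0 0 0 0;1 0 0 1.5 0 0 0;1 0 0 1.5 0 0 0;1 0 0 0 0 0 0",
)

```text
time_s: 18.12
position: [0.4807, -0.1468, 0.0832]
tool_rot: [[0.632, 0.775, 0.001], [0.775, -0.632, -0.0], [0.0, 0.001, -1.0]]
ft_force: [-0.7, 0.1, -2.5]
grip_width: 0.0109
```

>>> arm_command(
  rows="1 0 0 1 0 0 0;1 0 0 1 0 0 0;1 0 0 0 0 0 0",
)

```text
time_s: 18.37
position: [0.4805, -0.1468, 0.0807]
tool_rot: [[0.632, 0.775, -0.0], [0.775, -0.632, 0.0], [-0.0, -0.0, -1.0]]
ft_force: [0.8, -0.1, -3.7]
grip_width: 0.0112
```

>>> arm_command(
  rows="1 0 0 1 0 0 0;1 0 0 0.5 0 0 0;1 0 0 0 0 0 0",
)

```text
time_s: 18.62
position: [0.4806, -0.1467, 0.0792]
tool_rot: [[0.632, 0.775, -0.0], [0.775, -0.632, 0.0], [-0.0, -0.0, -1.0]]
ft_force: [-0.3, 0.8, -2.5]
grip_width: 0.0112
```

>>> arm_command(
  rows="1 0 0 0.5 0 0 0;1 0 0 0 0 0 0;1 0 0 0 0 0 0",
)

```text
time_s: 18.87
position: [0.4807, -0.1468, 0.0791]
tool_rot: [[0.632, 0.775, 0.0], [0.775, -0.632, -0.0], [0.0, 0.0, -1.0]]
ft_force: [-0.4, -0.0, 2.4]
grip_width: 0.0109
```

>>> arm_command(
  rows="0.8 0 0 0 0 0 0;0.7 0 0 0 0 0 0;0.5 0 0 0 0 0 0;0.2 0 0 0 0 0 0;0 0 0 0 0 0 0",
)

```text
time_s: 19.28
position: [0.4806, -0.1468, 0.0788]
tool_rot: [[0.632, 0.775, 0.0], [0.775, -0.632, -0.0], [0.0, 0.0, -1.0]]
ft_force: [-0.2, -0.2, 0.1]
grip_width: 0.0611
```

>>> arm_command(
  rows="0 0 0 0 0 0 0;0 0 0 0 0 0 0;0 0 0 0 0 0 0;0 0 0 -5 0 0 0;0 0 0 -15 0 0 0",
)

```text
time_s: 19.7
position: [0.4798, -0.1464, 0.0979]
tool_rot: [[0.632, 0.775, -0.003], [0.775, -0.632, 0.002], [-0.001, -0.004, -1.0]]
ft_force: [-1.8, 0.6, 0.5]
grip_width: 0.0854
```

>>> arm_command(
  rows="0 0 0 -40 0 0 0;0 0 0 -40 0 0 0;0 0 0 -40 0 0 0;0 0 0 -20 0 0 0;0 0 0 0 0 0 0",
)

```text
time_s: 20.12
position: [0.4818, -0.1474, 0.244]
tool_rot: [[0.632, 0.775, 0.008], [0.775, -0.632, -0.005], [0.001, 0.009, -1.0]]
ft_force: [-0.6, -0.3, 0.3]
grip_width: 0.0854
```

Run:
```python
from h import *
s=readout.observe(); print(s["time_s"],s["position"],s["ft_force"],s["grip_width"])
w=eyes.get_image("wrist")[:,:,::-1]; s=eyes.get_image("scene")[:,:,::-1]
c=lambda im,x,y,w,h:cv2.resize(im[y:y+h,x:x+w],(400,300),interpolation=cv2.INTER_CUBIC)
p=proj("scene",[[.4807,-.1468,.05]])[0].astype(int)
cv2.imwrite("pics/c9.png",np.hstack([cv2.resize(w,(400,300)),c(s,p[0]-60,p[1]-45,120,90)]))
```

```text
20.1167 [ 0.48183182 -0.14738103  0.24398035] [-0.61696419 -0.27964294  0.3084872 ] 0.08540473709932479
```

Run:
```python
from h import *
im=cv2.imread("pics/c9.png")[:, 400:]; im=cv2.resize(im,(60,45),interpolation=cv2.INTER_AREA)
g=cv2.cvtColor(im,cv2.COLOR_BGR2HSV); print("\n".join("".join("#" if g[i,j,1]<60 and g[i,j,2]>70 else "." for j in range(60)) for i in range(45)))
q=proj("scene",[[.4807,-.1468,z] for z in (0,.03,.098)]); p=proj("scene",[[.4807,-.1468,.05]])[0].astype(int); print((q-p+[60,45])/2)
```

```text
....................#............................#######....
....................#............................#.####.....
.............##.....#............................####.#.....
.........#.....#...................................#######..
......................................................#####.
......................................................###.#.
......#..#..#........................................#####.#
.........#..#............................................#.#
.........#..........#.......................................
.........#..................................................
...............##...........................................
............................................................
............................................................
............................................................
................................###.........................
............#...............#######.........................
............#..............########.........................
...........................########.........................
..
[... 1026 characters left out ...]
........
##########..................................................
###########.................................................
############................................................
############................................................
############................................................
#############...............................................
#############...............................................
##############..............................................
##############..............................................
##############..............................................
[[29.437781   29.85633289]
 [29.84515899 25.49203478]
 [30.82064182 15.04154912]]
```

>>> arm_command(
  rows="0 0 0 0 0 0 0;0 0 0 0 0 0 0;0 0 0 0 0 0 0",
)

```text
time_s: 20.47
position: [0.4803, -0.1466, 0.2377]
tool_rot: [[0.632, 0.775, -0.002], [0.775, -0.632, 0.001], [-0.0, -0.002, -1.0]]
ft_force: [-0.7, -0.8, 0.1]
grip_width: 0.0855
```

```bash
python3 -c "
from rig import env; print(env.close_job())"
```

```text
the job is handed in; nothing more can be done
None
```

The tightening pass is done and handed in at about 20.5 s. I turned nut_2 first, then nut_3, then nut_4 with the grey fork key. I then stood the key on the free bench at about (0.48, −0.147) and let go.

- **Nuts 2 to 4:** the wrist camera put the wings within about 2° of the line to the middle (nut_2 about 1.7° past it, nut_3 0.6°, nut_4 0.1°). The nut_2 and nut_4 readings are rougher. Their measured centres were 5 to 6 mm off the expected ones, and nut_4 was partly cut off at the picture edge.
- **Nut_1:** I never touched it; it measured about 5° short at the start.
- **All four:** a top view after the last turn showed every nut's wings pointing at the middle.
- **Key:** a colour mask of the scene view showed it standing upright where expected. That check was numeric only, because the 12-picture limit blocked the final view. The gripper was fully open, clear above the key, with no meaningful force reading.

No check failed, but the hand-in gives no verdict.

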